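Sweep the spilled nuts into the empty bin

TASK

Three big hexagon nuts lie spilled on the sorting board: with closed fingers, sweep each of them over the board's edge into the empty red bin beside it, without lifting any nut. Leave everything else, also the round bearing, the standing bolt and the small tin on the board, where it is.

Things in the scene. Friction and masses are not known exactly. Their poses are not given: they have to be found in the camera images.
- board: Low sorting board, fixed: a plywood sheet 340 x 340 mm on wooden bearers, flat top 90 mm above the table, no rim. Origin under its centre, on the table (the top is at +90 mm along z). Its y axis points left: the edges beside the two bins lie at its y = +170 and -170 mm.
- bin: The empty open red bin, fixed, 240 (its x) x 120 (its y) x 75 mm tall, walls 3 mm; origin under its centre, on the table. It stands at the board's left or right edge, axes parallel to the board's, its centre up to 25 mm off the board's middle along x. Its long side is tucked 10 mm under the board's edge, rim 15 mm below the board's top: what is pushed over that edge within its length drops in.
- full_bin: The other red bin of the same size, fixed, full to the brim with bolts, at the opposite edge of the board. Origin under its centre.
- nut1_center (a point): One of three alike bare steel hexagon nuts lying flat on the board: 36 mm across flats, 42 mm across corners, 19 mm tall, bore about 24 mm, about 0.11 kg, free to slide. The point is its centre, half-way up; z along the bore.
- nut2_center (a point): One of three alike bare steel hexagon nuts lying flat on the board: 36 mm across flats, 42 mm across corners, 19 mm tall, bore about 24 mm, about 0.11 kg, free to slide. The point is its centre, half-way up; z along the bore.
- nut3_center (a point): One of three alike bare steel hexagon nuts lying flat on the board: 36 mm across flats, 42 mm across corners, 19 mm tall, bore about 24 mm, about 0.11 kg, free to slide. The point is its centre, half-way up; z along the bore.
- bearing: Bystander: round steel ball bearing with dark seals lying flat on the board among the nuts, 47 mm diameter, 15 mm tall, loose. Origin: centre of its underside.
- bolt: Bystander: steel bolt standing on its hexagonal head (42 mm across corners, 15 mm tall) near the middle of the board's far edge, shank 24 mm diameter, 57 mm tall in all, loose. Origin: centre of its underside.
- tin: Bystander: small round aluminium tin, 44 mm diameter, 34 mm tall, near the middle of the board's near edge, loose. Origin: centre of its underside.
- filter: Bystander: grey filter canister, 68 mm diameter, 84 mm tall, standing on the table to the right of the board, loose. Origin: centre of its underside.
- wrench: Bystander: wrench, 180 mm long, lying on the table to the left, loose. Origin: centre of its underside.
Mind the look-alikes: they are no part of the job. Leave any yellow look-alike of the part that bears nut3_center alone.

How it is judged:
By the outcome, as a careful person would: the job done as asked, in the order asked, and still so for the second after the job is handed in, with the robot touching nothing.
It also fails if it takes over 72 s, if anything falls off the work surface, if the arm or the gripper's body presses on something with over 40 N, if the wrist force passes 120 N, or if a joint passes its speed limit or range.

ROBOT

A 6-joint arm with a two-finger parallel gripper is mounted at the origin on the work surface. World frame = base frame: x ahead of the robot, y to its left, z up, the work surface at z = 0. Lengths are in m, angles in rad, forces in N, time in s.
With the tool pointing down it reaches from about 0.25 to 0.8 m from the base axis. Payload 3.9 kg.
Tool frame: the origin (TCP) lies between the finger pads; the fingertips stand 14 mm ahead of it and the grasp point (between the pads) lies 5 mm behind it; z points along the fingers, y is the direction in which the jaws open and shut (so a half turn about z gives the same grasp; the last joint's range is limited). The gripper opens to 85 mm and grips with 20 to 120 N. Pads are 22 mm wide; open, the fingers measure 114 mm over their backs; the gripper's body (76 mm by 85 mm) begins 54 mm behind the grasp point. The pads swing forward as they close: fully open they stand 13 mm farther back than shut.
Start: joints at [-1.166, 0.26, -0.138, 1.173, 0, 1.571], TCP at [0.207, -0.483, 0.245] pointing down, gripper open.
Joint ranges: [-2.78, 2.78], [-0.83, 1.72], [-1.28, 1.37], [-1.9, 2.12], [-1.57, 1.48], [-3.14, 3.14]. Speed limits (rad/s): [2.57, 2.57, 3.14, 3.14, 3.14, 3.14].

INTERFACE

Orientations are given as a 3x3 rotation matrix whose columns are the frame's x, y, z axes.
In Python, from station import arm gives the robot as it stands. Calls block until the motion is done:
- arm.movep(position, orientation): joint-space move of the TCP to a pose.
- arm.move_l(position, max_speed=0.15, rotation=None): straight line of the TCP; rotation=None keeps the orientation; max_speed is the mean speed in m/s.
- arm.set_joints(angles): joint-space move.
- arm.grip(opening, effort=None): opening from 0.0 (shut) to 1.0 (fully open); effort is the grip in N (None keeps the last); returns when the fingers have stopped.
- arm.dwell(seconds).
- arm.ik(position, orientation): joint angles nearest the present ones, or None.
- arm.capture(name): name is "scene" or "top" or "wrist"; returns a dict with "img" (480x640x3 uint8, red, green, blue), "fov_y" (degrees; the focal length in pixels is half the picture's height over the tangent of half this angle, whatever the lens; pixels are square), "cx", "cy" (the principal point, pixels), "distortion" ([k1, k2, p1, p2, k3] as OpenCV has them; the pictures are not rectified), "rvec" (rotation vector, rad) and "tvec" (3), from world to camera coordinates, as OpenCV has them. Camera axes: x right, y down, z forward; pixel columns grow to the right and rows downward; lengths in m; the calibration is good to about 2 mm. A picture is of the moment at which its call begins. There is no depth.
A pose or a line that the arm cannot do raises arm.PlanningError and nothing moves.
- arm.hand_in(): hands the job in, once; it reports no verdict.
Readings, each from a call of its own:
- arm.read_t(): time.
- arm.read_joint_positions(): joint angles.
- arm.read_joint_velocities(): joint speeds.
- arm.read_joint_torque(): joint torques, N m.
- arm.read_eef_pos(): TCP position.
- arm.read_tcp_rot(): TCP orientation.
- arm.read_ft_force(): force on the tool from outside, world axes, zero at the start.
- arm.read_ft_torque(): the same for the moment, N m.
- arm.read_finger_gap(): opening from 0.0 (shut) to 1.0 (fully open).
Only numpy, scipy, OpenCV 4.12 (cv2) and the standard library are available. Lean on these libraries where they do the work, as an engineer would, in place of code of your own. Each camera call takes 0.05 s, during which the arm holds its last target.

## Working session

There is one attempt and no reset: what is moved stays moved. The work goes in short steps, each a Python script; the robot and the scene stay as the last script left them, time stands still between calls to the robot, and variables do not carry over. Pictures are saved under pics/ and viewed, and the job is handed in when it is done.

```bash
ls; mkdir -p pics; python3 - <<'E'
from station import arm
import cv2,pickle
for n in("scene","top","wrist"):
    c=arm.capture(n); cv2.imwrite(f"pics/{n}0.png",c["img"][:,:,::-1]); pickle.dump(c,open(f"pics/{n}0.pkl","wb"))
    print(n,c["fov_y"],c["cx"],c["cy"],c["distortion"],c["rvec"],c["tvec"])
print(arm.read_t())
E
```

```text
pics
scene 50.852117187153226 309.50105106812657 236.72456234596004 [0.02529768 0.         0.         0.         0.        ] [ 1.92567738  1.32539079 -0.6497595 ] [-0.17964916 -0.26020356  1.47381531]
top 56.626073933287714 315.8026285804598 236.0256969132741 [-0.07629703  0.          0.          0.          0.        ] [ 2.13721435 -2.12639186  0.18642502] [-0.00686646  0.54364134  0.92892827]
wrist 59.23556376454717 327.2745469825619 237.14377917107691 [-0.06847147  0.          0.          0.          0.        ] [-2.38779763  1.57576607  0.25886233] [-0.52442199 -0.04128295  0.38055347]
0.15
```

View pics/top0.png

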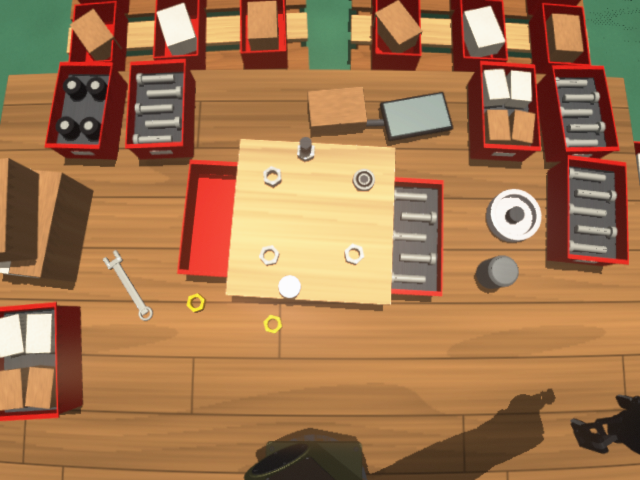

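View pics/scene0.png

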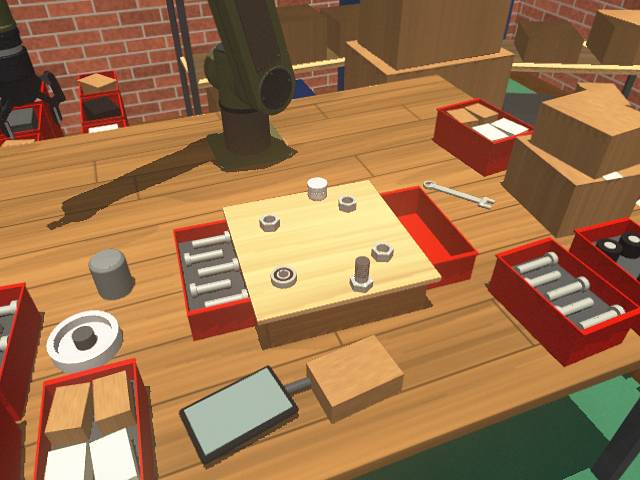

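The top view shows three steel nuts at (272,176), (269,255) and (354,254). These could be taken for them:
- the bearing at (364,180)
- the bolt head at (306,150)
- the yellow nuts on the table at (196,303) and (272,324)

The tin is at (289,287). The empty bin is on the left (+y) and the full one on the right. Next I'll look at an enlarged crop.

```bash
cat >h.py <<'E'
import numpy as np,cv2
def K(c):
    f=240/np.tan(np.radians(c["fov_y"])/2); return np.array([[f,0,c["cx"]],[0,f,c["cy"]],[0,0,1]])
def px2w(c,px,z):
    n=cv2.undistortPoints(np.array(px,float).reshape(-1,1,2),K(c),np.array(c["distortion"])).reshape(-1,2)
    R=cv2.Rodrigues(np.array(c["rvec"],float))[0]; t=np.array(c["tvec"]).ravel()
    d=np.c_[n,np.ones(len(n))]@R; o=-R.T@t
    return o+d*((z-o[2])/d[:,2])[:,None]
def w2px(c,P):
    return cv2.projectPoints(np.array(P,float).reshape(-1,1,3),np.array(c["rvec"],float),np.array(c["tvec"],float),K(c),np.array(c["distortion"]))[0].reshape(-1,2)
E
python3 - <<'E'
import cv2,pickle
from h import *
c=pickle.load(open("pics/top0.pkl","rb"))
im=c["img"][130:310,175:415,::-1]
cv2.imwrite("pics/crop0.png",cv2.resize(im,None,fx=3.3,fy=3.3,interpolation=cv2.INTER_CUBIC))
print(px2w(c,[(240,140),(395,147),(391,304),(228,296)],.09))
print(px2w(c,[(272,176),(269,255),(354,254),(364,180)],.109))
print(px2w(c,[(191,162),(179,275)],.075))
E
```

```text
[[ 0.74853789  0.16280437  0.09      ]
 [ 0.73429538 -0.17591059  0.09      ]
 [ 0.39570678 -0.15871475  0.09      ]
 [ 0.41023792  0.17559853  0.09      ]]
[[ 0.66054757  0.08873041  0.109     ]
 [ 0.49314036  0.09107913  0.109     ]
 [ 0.49609934 -0.0820342   0.109     ]
 [ 0.65288078 -0.10470593  0.109     ]]
[[0.70329468 0.27234278 0.075     ]
 [0.45378379 0.28423379 0.075     ]]
```

View pics/crop0.png

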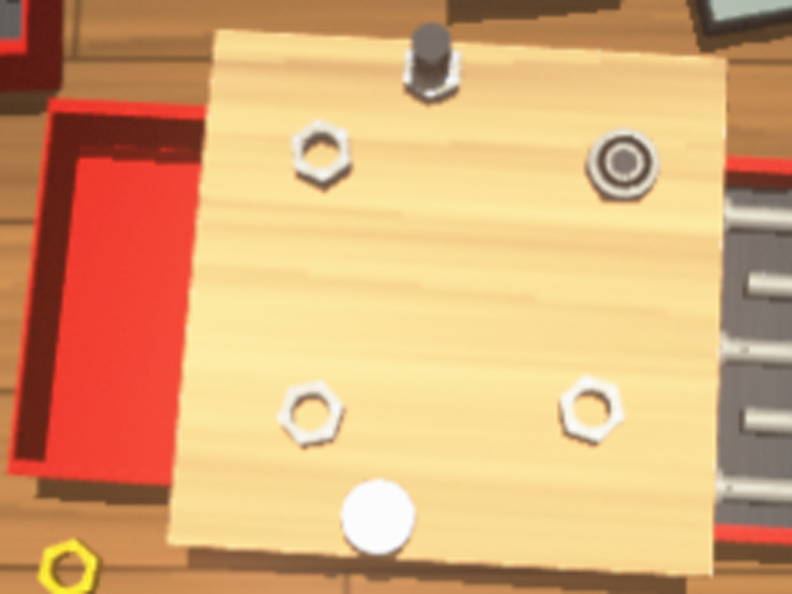

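```bash
cat >>h.py <<'E'
O=np.array([.572,.001]); by=np.array([.0425,.9991]); bx=np.array([.9991,-.0425])
def w2b(P): P=np.atleast_2d(P)[:,:2]-O; return np.c_[P@bx,P@by]
def b2w(x,y): return O+x*bx+y*by
E
python3 - <<'E'
import cv2,pickle
from h import *
np.set_printoptions(precision=4,suppress=True)
c=pickle.load(open("pics/top0.pkl","rb"));s=pickle.load(open("pics/scene0.pkl","rb"))
f=lambda p:(175+(p[0]+.5)/3.3-.5,130+(p[1]+.5)/3.3-.5)
print("board",w2b(px2w(c,[f(p) for p in[(215,30),(726,58),(713,577),(168,545)]],.09)))
N=px2w(c,[f(p) for p in[(321,153),(310,412),(591,409)]],.109)
print("nuts",N,w2b(N))
print("scene px pred",w2px(s,N))
print("tin",w2b(px2w(c,[f((378,516))],.124)),"bolt top",w2b(px2w(c,[f((431,43))],.147)),"brg",w2b(px2w(c,[f((623,162))],.105)))
im=s["img"][165:315,210:450,::-1]
cv2.imwrite("pics/crop1.png",cv2.resize(im,None,fx=3.3,fy=3.3,interpolation=cv2.INTER_CUBIC))
print("bin",w2b(px2w(c,[f(p) for p in [(51,100),(10,470)]],.075)))
E
```

```text
board [[ 0.1724  0.1698]
 [ 0.1691 -0.1691]
 [-0.1704 -0.1665]
 [-0.1669  0.1728]]
nuts [[ 0.6605  0.0889  0.109 ]
 [ 0.4942  0.0919  0.109 ]
 [ 0.4969 -0.0815  0.109 ]] [[ 0.0847  0.0916]
 [-0.0816  0.0875]
 [-0.0715 -0.0856]]
scene px pred [[380.7979 247.9713]
 [346.3939 200.3234]
 [268.2192 219.2762]]
tin [[-0.1443  0.0411]] bolt top [[0.147  0.0238]] brg [[ 0.0893 -0.1013]]
bin [[ 0.1243  0.2792]
 [-0.1241  0.2814]]
```

View pics/crop1.png

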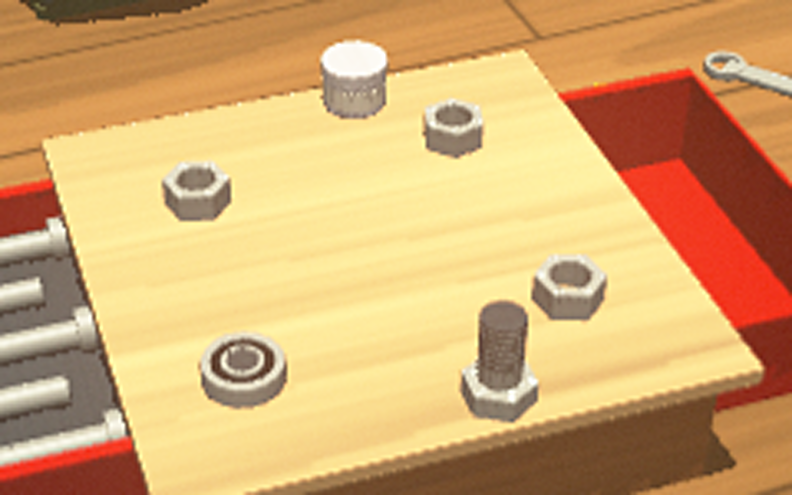

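The scene camera agrees with the top view to about 1–2 mm. I'll start with the nut by the bolt, sweeping it at a slight angle toward the middle of the bin.

```bash
cat >>h.py <<'E'
def Rd(d):
    x=np.array([d[0],d[1],0]);x/=np.linalg.norm(x);z=np.array([0,0,-1.]);return np.c_[x,np.cross(z,x),z]
ZP=.110
def snap(arm,n,name="top",crop=(130,310,175,415)):
    c=arm.capture(name);a,b,e,g=crop
    cv2.imwrite(f"pics/{n}.png",cv2.resize(c["img"][a:b,e:g,::-1],None,fx=3.3,fy=3.3,interpolation=cv2.INTER_CUBIC));return c
def approach(arm,nb,tb,back=.046,hi=.20):
    p=b2w(*nb);q=b2w(*tb);d=(q-p)/np.linalg.norm(q-p);s=p-d*back
    R=Rd(d)
    if arm.ik([*s,hi],R) is None: R=R@np.diag([-1,-1,1])
    arm.movep([*s,hi],R);arm.move_l([*s,ZP],.12)
    print("at",arm.read_eef_pos(),arm.read_ft_force(),arm.read_t());return d
E
python3 - <<'E'
from station import arm
from h import *
np.set_printoptions(precision=3,suppress=True)
arm.grip(0.0)
approach(arm,(.0847,.0916),(.070,.19))
snap(arm,"a1");snap(arm,"a1s","scene",(165,315,210,450))
E
```

```text
at [0.666 0.043 0.111] [-0.779 -0.591  0.715] 4.3
```

View pics/a1s.png

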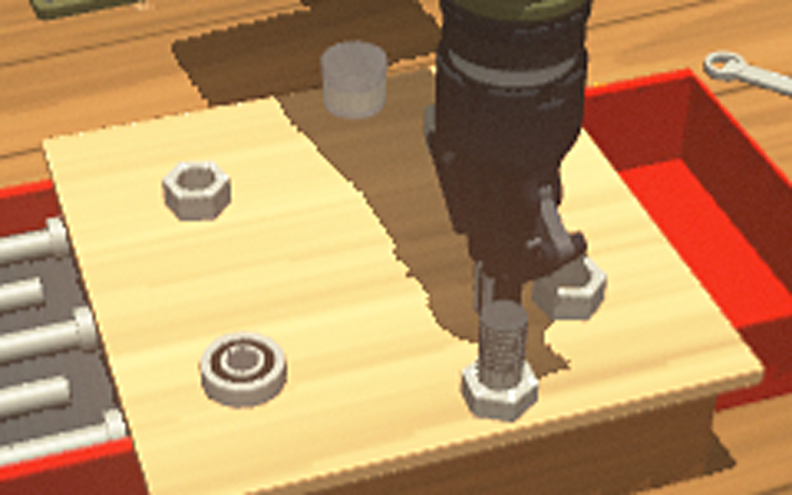

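View pics/a1.png

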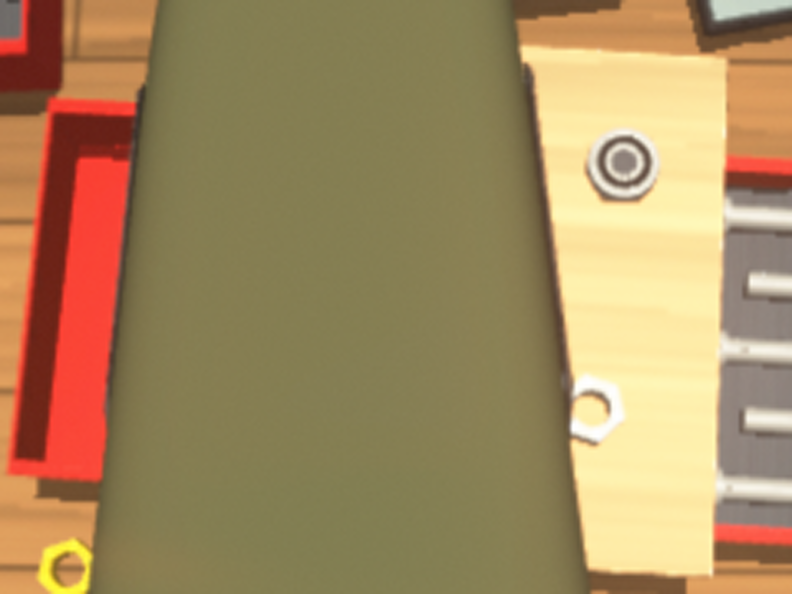

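The fingers stand between the nut (570,287) and the bolt (500,360), with everything undisturbed. I'll push partway and check.

```bash
python3 - <<'E'
from station import arm
from h import *
np.set_printoptions(precision=3,suppress=True)
p=b2w(.0847,.0916);q=b2w(.070,.19);d=(q-p)/np.linalg.norm(q-p)
s=p+d*.030   # nut centre ~ y .15
arm.move_l([*s,ZP],.06)
print(arm.read_eef_pos(),arm.read_ft_force(),arm.read_t())
snap(arm,"a2s","scene",(165,315,210,450))
E
```

```text
[0.657 0.119 0.11 ] [-0.59  -0.552  1.741] 5.8167
```

View pics/a2s.png

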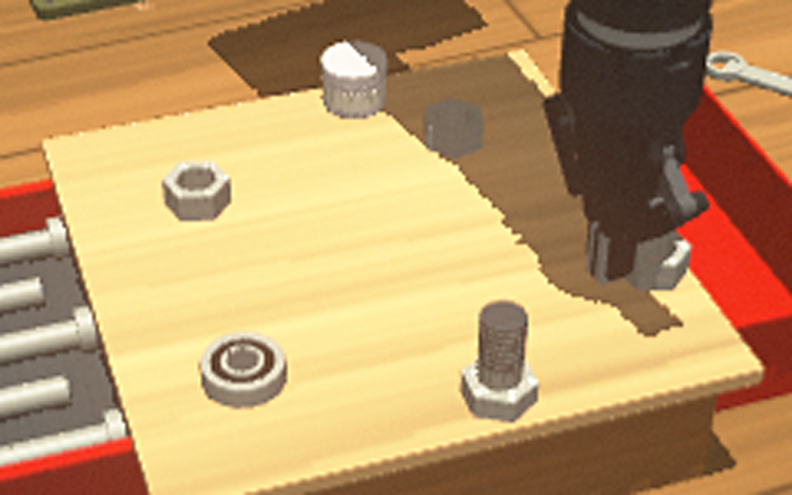

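Nut A is centred ahead of the fingers at about (663,262). I'll push it over the edge.

```bash
python3 - <<'E'
from station import arm
from h import *
np.set_printoptions(precision=3,suppress=True)
p=b2w(.0847,.0916);q=b2w(.070,.19);d=(q-p)/np.linalg.norm(q-p)
arm.move_l([*(p+d*.080),ZP],.06)
print(arm.read_eef_pos(),arm.read_ft_force())
e=arm.read_eef_pos()
arm.move_l([*(p+d*.055),.16],.15)
arm.move_l([*(p+d*.055),.20],.15)
approach(arm,(-.0816,.0875),(-.065,.19))
snap(arm,"b1s","scene",(145,295,250,490))
E
```

```text
[0.652 0.168 0.11 ] [-0.201 -0.09   0.545]
at [0.486 0.047 0.11 ] [-0.173 -0.67  -0.07 ] 9.4917
```

View pics/b1s.png

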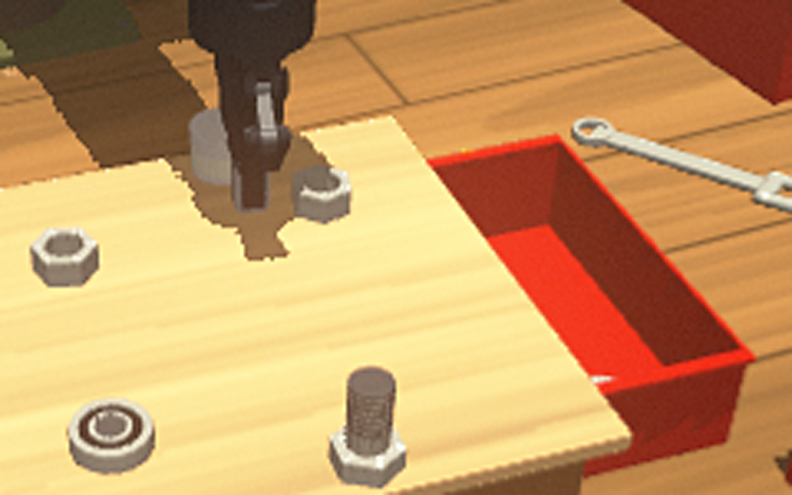

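Nut A is in the bin, with its edge visible at (600,379). The fingers are now behind nut B at (322,195), and the tin hasn't moved.

```bash
python3 - <<'E'
from station import arm
from h import *
np.set_printoptions(precision=3,suppress=True)
p=b2w(-.0816,.0875);q=b2w(-.065,.19);d=(q-p)/np.linalg.norm(q-p)
arm.move_l([*(p+d*.030),ZP],.06)
snap(arm,"b2s","scene",(145,295,250,490))
print(arm.read_eef_pos(),arm.read_ft_force())
E
```

```text
[0.5   0.121 0.11 ] [ 0.942 -0.808 -0.415]
```

View pics/b2s.png

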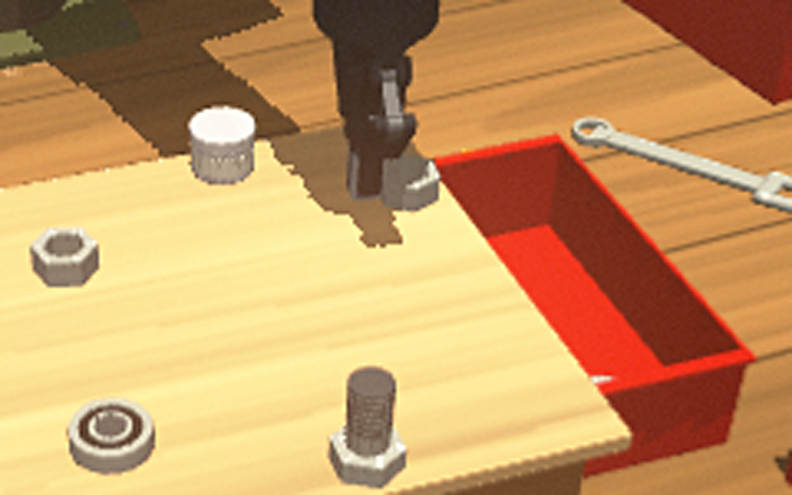

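```bash
python3 - <<'E'
from station import arm
from h import *
import pickle
np.set_printoptions(precision=3,suppress=True)
s=pickle.load(open("pics/scene0.pkl","rb"))
print(w2b(px2w(s,[(250+411/3.3,145+173/3.3)],.109)))
p=b2w(-.0816,.0875);q=b2w(-.065,.19);d=(q-p)/np.linalg.norm(q-p)
arm.move_l([*(p+d*.083),ZP],.06)
print(arm.read_eef_pos(),arm.read_ft_force())
arm.move_l([*(p+d*.055),.16],.15)
arm.move_l([*(p+d*.055),.20],.15)
approach(arm,(-.0715,-.0856),(-.02,.19))
snap(arm,"c1s","scene",(145,295,250,490))
E
```

```text
[[-0.072  0.148]]
[0.511 0.173 0.11 ] [-0.467 -0.49  -0.18 ]
at [ 0.487 -0.126  0.111] [ 0.455  0.442 -0.854] 14.95
```

View pics/c1s.png

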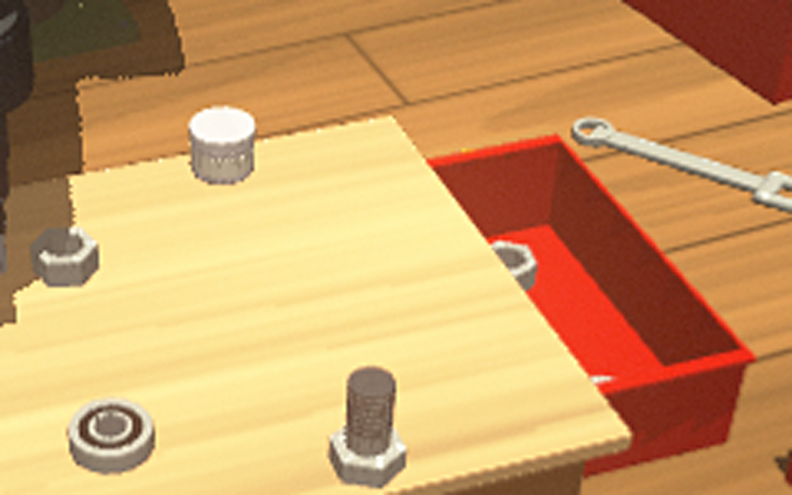

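Nut B lies in the bin at (515,265). The fingers are behind nut C at (65,257). I'll push it 110 mm and check for drift.

```bash
python3 - <<'E'
from station import arm
from h import *
np.set_printoptions(precision=3,suppress=True)
p=b2w(-.0715,-.0856);q=b2w(-.02,.19);d=(q-p)/np.linalg.norm(q-p)
arm.move_l([*(p+d*.085),ZP],.06)
print(arm.read_eef_pos(),w2b(arm.read_eef_pos()),arm.read_ft_force())
snap(arm,"c2s","scene",(145,295,250,490))
E
```

```text
[0.516 0.001 0.11 ] [[-0.056 -0.002]] [-0.69   0.443  0.687]
```

View pics/c2s.png

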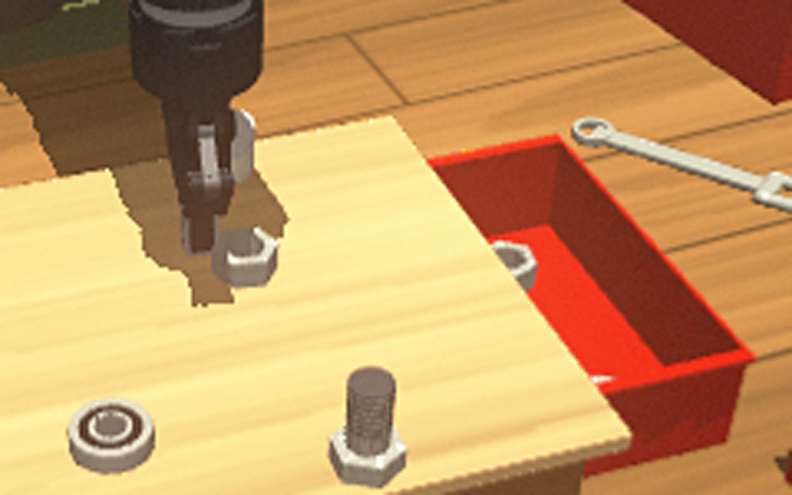

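The nut is drifting toward +x; it's now at about (246,244). I'll measure it and re-approach.

```bash
python3 - <<'E'
from station import arm
from h import *
import pickle
np.set_printoptions(precision=3,suppress=True)
s=pickle.load(open("pics/scene0.pkl","rb"))
e=arm.read_eef_pos()
d=b2w(-.02,.19)-b2w(-.0715,-.0856);d/=np.linalg.norm(d)
n=px2w(s,[(250+246/3.3,145+244/3.3)],.109)
print("first est",w2b(n))
arm.move_l([*(e[:2]-d*.02),.11],.1);arm.move_l([*(e[:2]-d*.02),.2],.2)
arm.movep([*b2w(-.05,-.20),.22],arm.read_tcp_rot())
snap(arm,"c3s","scene",(145,295,250,490));snap(arm,"c3t")
E
```

```text
first est [[-0.035  0.022]]
```

View pics/c3s.png

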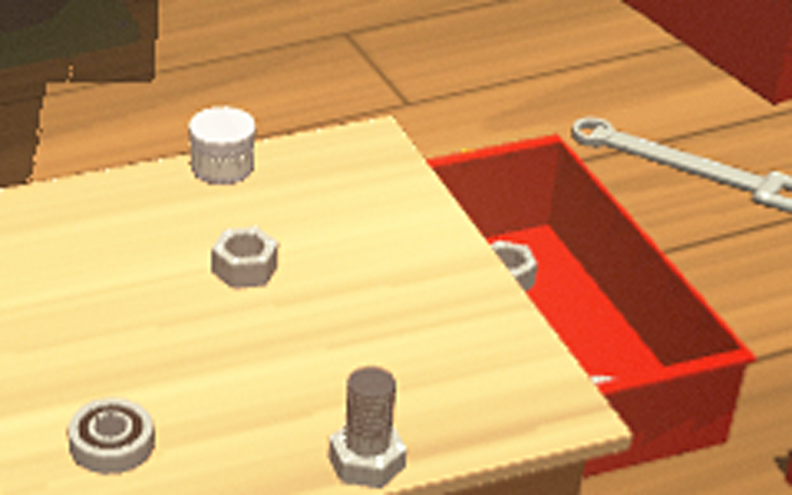

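View pics/c3t.png

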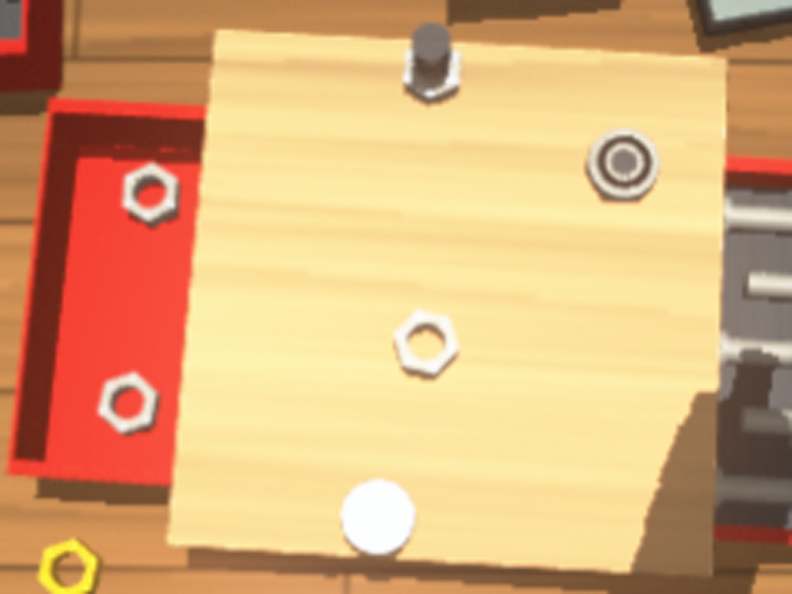

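Nuts A and B are in the bin at (151,193) and (128,403). Nut C is at (425,344), and the tin, bearing and bolt are unmoved. I'll push C again straight toward the bin.

```bash
python3 - <<'E'
from station import arm
from h import *
import pickle
np.set_printoptions(precision=4,suppress=True)
c=pickle.load(open("pics/top0.pkl","rb"))
n=w2b(px2w(c,[(175+425.5/3.3-.5,130+344.5/3.3-.5)],.109))[0];print(n)
t=(n[0],.19)
d=approach(arm,n,t)
p=b2w(*n)
arm.move_l([*(p+d*.030),ZP],.05)
print(arm.read_eef_pos(),w2b(arm.read_eef_pos()))
snap(arm,"c4s","scene",(145,295,250,490))
E
```

```text
[-0.0357  0.0189]
at [ 0.5359 -0.0251  0.1106] [0.2356 0.2589 0.5296] 20.8167
[0.5384 0.0513 0.11  ] [[-0.0357  0.0489]]
```

View pics/c4s.png

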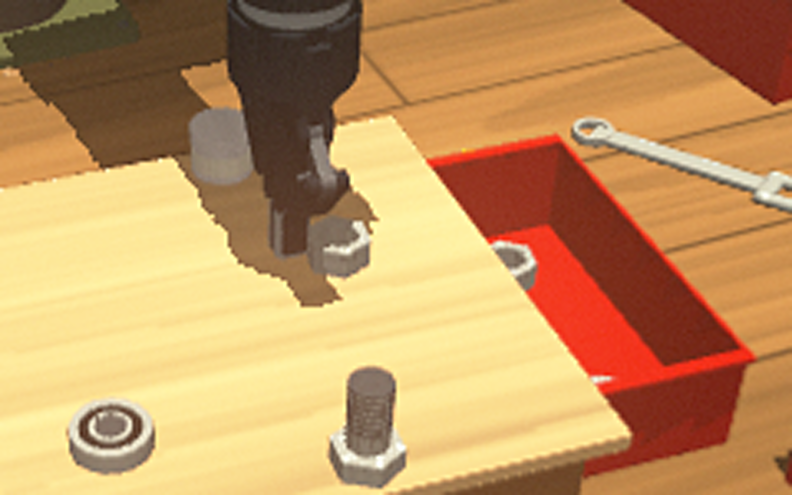

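```bash
python3 - <<'E'
from station import arm
from h import *
import pickle
np.set_printoptions(precision=4,suppress=True)
s=pickle.load(open("pics/scene0.pkl","rb"))
print(w2b(px2w(s,[(250+339/3.3,145+234/3.3)],.109)))
arm.move_l([*b2w(-.0357,.10),ZP],.05)
snap(arm,"c5s","scene",(145,295,250,490))
E
```

```text
[[-0.026   0.0796]]
```

View pics/c5s.png

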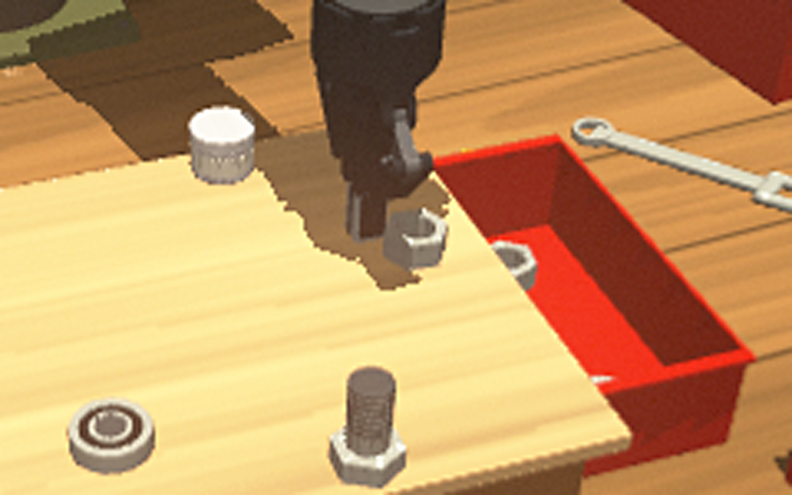

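It's still drifting a little toward +x, now at about (414,227). I'll back off and realign for the last stretch.

```bash
python3 - <<'E'
from station import arm
from h import *
import pickle
np.set_printoptions(precision=4,suppress=True)
s=pickle.load(open("pics/scene0.pkl","rb"))
n=w2b(px2w(s,[(250+415/3.3,145+226/3.3)],.109))[0];print(n)
assert -.035<n[0]<0 and .11<n[1]<.15
arm.move_l([*b2w(-.0357,.08),ZP],.1)
arm.move_l([*b2w(n[0],.08),ZP],.1)
arm.move_l([*b2w(n[0],.173),ZP],.05)
print(arm.read_eef_pos(),arm.read_ft_force())
arm.move_l([*b2w(n[0],.14),.15],.15)
arm.move_l([*b2w(n[0],.14),.22],.2)
arm.movep([*b2w(-.05,-.22),.25],arm.read_tcp_rot())
snap(arm,"d1");c=arm.capture("scene");cv2.imwrite("pics/d1s.png",c["img"][:,:,::-1]);c=arm.capture("top");cv2.imwrite("pics/d1t.png",c["img"][:,:,::-1]);print(arm.read_t())
E
```

```text
[-0.0182  0.1269]
[0.5611 0.1744 0.11  ] [ 0.1739 -0.057   0.0422]
28.9417
```

View pics/d1.png

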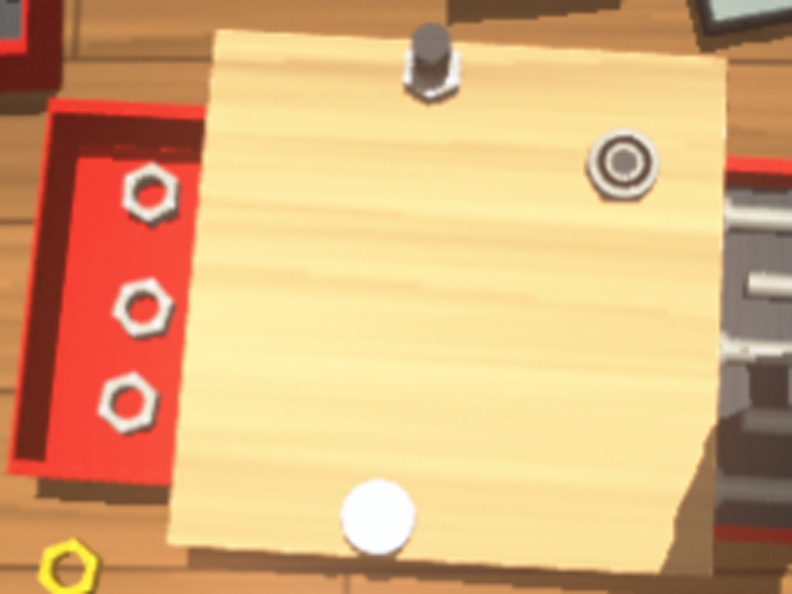

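View pics/d1s.png

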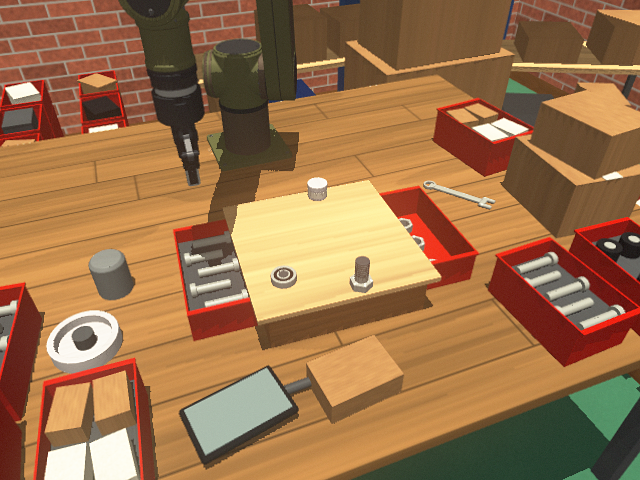

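All three nuts lie in the bin, at (151,193), (142,308) and (128,403). The bolt, bearing, tin, filter and wrench are at their first pixels, and the arm is clear of everything.

```bash
python3 - <<'E'
from station import arm
arm.hand_in(); print(arm.read_t())
E
```

```text
the job is handed in; nothing more can be done
the job is handed in; nothing more can be done
```

All three steel nuts are in the empty left bin, and I handed the job in at about 29 s of the 72 s allowed. I swept each one over the board's left edge with closed fingers and lifted none.

- **Correction on the third nut:** it drifted about 15 mm sideways while being pushed. I re-measured it and realigned twice before the final push.
- **Last checks:** the final top picture shows all three nuts lying in the bin. The bolt, bearing, tin, filter, wrench and the yellow nut visible in that view show no movement. I did not view the final full top picture, so the second yellow nut was not rechecked, but the arm never went near it.
- **Forces:** wrist force was under 3 N at every point I read it.
- **Measurement mismatch:** my pixel reading of the bin's outer rim came out about 8 mm longer than its stated 240 mm. It did not matter, because the nuts dropped well inside.

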